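Fit a preload clip on a model-car damper

ROBOT

A 6-joint arm with a two-finger parallel gripper is mounted at the origin on the work surface. World frame = base frame: x ahead of the robot, y to its left, z up, the work surface at z = 0. Lengths are in m, angles in rad, forces in N, time in s.
With the tool pointing down it reaches from about 0.35 to 0.975 m from the base axis. Payload 4.9 kg.
Tool frame: the origin (TCP) lies midway between the tips of the shut fingers; the grasp point (between the pads) lies 19 mm behind it; z points along the fingers, y is the line along which they close (so a half turn about z gives the same grasp; the last joint's range is limited). The gripper opens to 85 mm and grips with 20 to 120 N. Pads are 22 mm wide; open, the fingers measure 114 mm over their backs; the gripper's body (76 mm by 85 mm) begins 54 mm behind the grasp point. The pads swing forward as they close: fully open they stand 13 mm farther back than shut.
Start: joints at [-1.337, 0.053, 1.613, -0, 1.476, -0.119], TCP at [0.216, -0.586, 0.231] pointing down, gripper open.
Joint ranges: [-3.01, 3.01], [-1.01, 2.22], [0.06, 2.58], [-1.02, 4.17], [0.09, 2.62], [-3.14, 3.14]. Speed limits (rad/s): [2.57, 2.57, 3.14, 3.14, 3.14, 3.14].

INTERFACE

Orientations are given as a unit quaternion [w, x, y, z].
In Python, from plant import state, grab_frame, camera_info, job_done, spot_in, masks_of, pinpoint gives the robot as it stands.
- The arm moves only by the shell command python3 -m handwheel 'ROWS' [OPENING]. ROWS is JSON, a list that holds one entry, the list of rows, each a list of 6 numbers: the shift along the world's x, y, z in m, then the turn, a rotation vector about the world's x, y, z in degrees. In form: [[[tx, ty, tz, ax, ay, az], ...]]. A call has 1 to 20 rows; each row shifts and turns the commanded pose from where the row before left it; what a row does not reach is not made up. A row lasts 1/12 s, in which the tool goes at most 41.7 mm and 7.16 degrees, less where a joint would pass 70% of its speed; a pose out of reach is approached as far as the arm can. A call is refused whole if a number of a shift passes 0.0417 or a number of a turn 7.16, either way. A call with a gripper value outside its range is refused whole. OPENING is the opening, from 0 (shut) to 1 (fully open), set as the call begins (- or left out, the last holds). The fingers move at their own pace and stop on an object; the grip force is fixed at half the most. Time passes only in rows, so rows that do not move let the fingers close. It gives the time, the measured TCP pose, the force, the opening and the grip force at its end, in the units of the state.
- state(): the state, without advancing time (a new reading comes with each control period).
- grab_frame(name): name is "scene" or "top"; returns (picture, depth): 480x640x3 uint8, blue, green, red; 480x640 float32, m along the optical axis (not along the pixel's ray), 0 where there is no reading.
- camera_info(name): a dict with "fx", "fy", "cx", "cy" (pixels), "distortion" ([k1, k2, p1, p2, k3] as OpenCV has them; the pictures are not rectified), "T" (4x4, takes a point from camera to world coordinates). Camera axes: x right, y up, looking along -z (the intrinsics and any distortion apply to the point x, -y, -z); pixel columns grow to the right and rows downward; lengths in m; the calibration is good to about 2 mm. A picture is of the moment at which its call begins. camera_info takes no time and is no camera call.
- job_done(): hands the job in; it is judged then, once.
Trained networks look in the newest picture that a camera, given by its name, has taken for a name from the list of things; names that differ only in an ending like _2 or _b are one class to them, and where a whole thing is asked for, a point or a joint stands for the part that bears it (a point fixed in the world has none). Each returns a list of dicts, best first, with "conf" (0 to 1); they miss things now and then, are a little off and sometimes report something else, mostly with a low value. They report only what shows in the picture. A call takes as long as a camera call. They do not tell look-alikes from the thing itself.
- spot_in(camera, thing): "box" ([left, top, width, height] in pixels, round what is visible of it).
- masks_of(camera, thing): "region" (480x640 bool, what is visible of it) and "box" ([left, top, width, height] in pixels, round what is visible of it).
- pinpoint(camera, thing): "position" ([column, row] in pixels: a listed point, or the origin of a listed thing).
The state is a dict: "time": time; "joint_pos": joint angles; "joint_vel": joint speeds; "joint_efforts": joint torques, N m; "tool_pos": TCP position; "tool_rot": TCP orientation; "contact_force": force on the tool from outside, world axes, zero at the start; "ft_torque": the same for the moment, N m; "gripper_width": opening from 0.0 (shut) to 1.0 (fully open); "grasp_force": force on a finger pad.
Only numpy, scipy, OpenCV 4.12 (cv2) and the standard library are available. Lean on these libraries where they do the work, as an engineer would, in place of code of your own. Each camera call takes 0.05 s, during which the arm holds its last target. There are 200 camera calls.

TASK

Take the orange C-clip from its grey holder and gently snap it, gap down, right down onto the bare silver shaft of the damper lying in the black stand, well clear of the red spring cup, with its tab upright. Then slide it along the shaft until you feel it bear firmly against the red cup, hold that push for a moment, and do not shift the cup. Let go, leaving the clip there, and leave the other things on the bench alone.

Things in the scene. Friction and masses are not known exactly. Their poses are not given: they have to be found in the camera images.
- clip_tab (a point): orange C-clip, loose, upright on its two feet in a shallow pocket, gap down: 36 mm wide (x), 12 mm thick (y), 65 mm tall, 40 g. Its tab, the part to grip, is 22 mm wide (x), 12 mm thick (y), from 27 to 65 mm over the feet; this point is on the tab's centre line 51 mm over the feet. x: across the legs, y: through the thickness (bore axis), z: up
- clip_bore (a point): centre of the clip's bore, 40 mm below clip_tab, 11 mm over the feet, same axes; on the shaft's axis when the clip is fully down. Legs 18.8 mm apart, flat crown 8 mm above this point; two sprung white noses narrow the gap to 12.6 mm: snapping onto the shaft takes 3 to 8 N, sliding along it then drags with 1 to 5 N. The clip is 6 mm from bore centre to either face
- stand: black damper stand, fixed, 70 mm (x) by 200 mm (y), origin under its centre. The level silver shaft, 16 mm thick, lies along its y, 50 mm up, bare from a fixed blue collar (34 mm disc, face at y = -32 mm) to the red spring cup, whose free face (its centre: cup_face, axes as the stand's) is not measured: anywhere from y = +8 to +26 mm. Uprights at y = +-85 mm, 60 mm high
- holder: grey clip holder, fixed, 100 mm (x) by 70 mm (y), origin under its centre on the bench; the clip's feet stand 8 mm over the bench and the pocket's walls reach 18 mm
- oil: small oil bottle, 34 mm across, 85 mm tall, loose, to be left alone; origin under its centre
- wheel: black rubber wheel lying flat, 68 mm across, 30 mm tall, loose, to be left alone; origin under its centre
- driver: screwdriver lying on the bench, 160 mm long along its x, loose, to be left alone
- sleeve: blue sleeve 36 mm thick at the damper's spring end, fixed on the shaft; origin on the shaft's axis at the sleeve's near face (51 mm to +y of the stand's centre, 50 mm up), y along the shaft. A yellow spring sticks out of it to -y and ends in a red spring cup: 34 mm disc whose free face lies somewhere 25 to 43 mm to -y of here, not measured. Only friction holds the cup: over about 10 N shifts it
Mind the look-alikes: they are no part of the job. There is more than one size of the part that bears clip_tab; the job needs the smallest.

How it is judged:
By the outcome, as a careful person would: the job done as asked, in the order asked, and still so for the second after the job is handed in, with the robot touching nothing.
It also fails if it takes over 58 s, if anything falls off the work surface, if the arm or the gripper's body presses on something with over 40 N, if the wrist force passes 120 N, or if a joint passes its speed limit or range.

## Working session

There is one attempt and no reset: what is moved stays moved. The work goes in short steps, Python scripts to look and compute and a shell command to move; the robot and the scene stay as the last step left them, time stands still between calls to the robot, and variables do not carry over. Pictures are saved under pics/ and viewed, at most 10 in all, crops included, and the job is handed in when it is done.

```bash
mkdir -p pics; ls; cat > h.py <<'E'
import numpy as np, cv2
from plant import state, grab_frame, camera_info, job_done, spot_in, masks_of, pinpoint
def world(cam,uv,d=None,z=None):
    c=camera_info(cam);K=np.array([[c['fx'],0,c['cx']],[0,c['fy'],c['cy']],[0,0,1.]])
    uv=np.atleast_2d(np.array(uv,float))
    n=cv2.undistortPoints(uv[:,None],K,np.array(c['distortion'],float))[:,0]
    T=np.array(c['T']);r=np.c_[n[:,0],-n[:,1],-np.ones(len(n))]@T[:3,:3].T
    if z is not None: d=(z-T[2,3])/r[:,2]
    return T[:3,3]+r*np.reshape(d,(-1,1))
def pix(cam,P):
    c=camera_info(cam);K=np.array([[c['fx'],0,c['cx']],[0,c['fy'],c['cy']],[0,0,1.]])
    T=np.array(c['T']);p=(np.atleast_2d(P)-T[:3,3])@T[:3,:3];p=p*[1,-1,-1]
    return cv2.projectPoints(p,np.zeros(3),np.zeros(3),K,np.array(c['distortion'],float))[0][:,0]
E
python3 - <<'E'
from h import *
for cam in ("scene","top"):
    im,d=grab_frame(cam); cv2.imwrite(f"pics/{cam}0.png",im); np.savez(f"{cam}0.npz",im=im,d=d)
    print(cam,np.round(camera_info(cam)['T'],3).tolist())
    for t in ("clip_tab","clip_bore","stand","holder","sleeve"):
        for r in pinpoint(cam,t):
            u,v=r['position'];dd=d[int(v),int(u)]
            print(t,round(r['conf'],2),np.round([u,v],1),np.round(world(cam,[u,v],dd)[0],3))
print(state())
E
```

```text
pics
scene [[-0.635, -0.626, 0.453, 1.052], [0.772, -0.515, 0.372, 0.374], [0.001, 0.586, 0.811, 0.871], [0.0, 0.0, 0.0, 1.0]]
clip_tab 0.77 [467.7 314.6] [0.569 0.307 0.083]
clip_tab 0.59 [413.7 270.7] [0.546 0.188 0.069]
clip_bore 0.81 [457.6 325.7] [0.567 0.3   0.03 ]
clip_bore 0.65 [411.5 281. ] [0.55  0.19  0.042]
clip_bore 0.57 [450.7 245.5] [0.427 0.202 0.027]
stand 0.55 [252.1 198.5] [ 0.571 -0.178  0.008]
holder 0.88 [411.  290.1] [0.551 0.195 0.017]
sleeve 0.81 [271.7 196.1] [ 0.575 -0.115  0.066]
sleeve 0.64 [184.6 247.5] [ 0.75  -0.182  0.028]
top [[0.02, 0.998, -0.064, 0.544], [-1.0, 0.019, -0.018, 0.018], [-0.017, 0.065, 0.998, 0.878], [0.0, 0.0, 0.0, 1.0]]
clip_tab 0.77 [235.7 258.6] [0.541 0.184 0.075]
clip_tab 0.71 [226.6 326.6] [0.423 0.194 0.089]
clip_tab 0.69 [173.8 248.1] [0.557 0.294 0.086]
clip_bore 0.78 [237.1 321.7] [0.429 0.18  0.07 ]
clip_bore 0.78 [181.3 248.3] [0.557 0.284 0.074]
clip_bore 0.74 [239.4 259.7] [0.539 0.178 0.074]
stand 0.61 [429.5 246.5] [ 0.57  -0.162  0.058]
holder 0.75 [238.4 259.2] [0.54  0.18  0.075]
sleeve 0.76 [409.3 241.2] [ 0.578 -0.124  0.067]
{'time': 0.6, 'joint_pos': array([-1.33696484e+00,  5.27387600e-02,  1.61286983e+00, -1.00864835e-05,
        1.47594961e+00, -1.19003095e-01]), 'joint_vel': array([-0.00026588, -0.00136816,  0.00110119, -0.00127055,  0.00072249,
        0.0008089 ]), 'joint_efforts': array([-7.55767560e-04, -3.93408751e+01, -3.70231068e+01, -1.64877902e-04,
        7.84090425e-04,  1.33214255e-05]), 'tool_pos': array([ 0.21597216, -0.58650702,  0.23129756]), 'tool_rot': array([ 1.74865098e-05,  9.84478704e-01,  1.75504077e-01, -4.02379049e-06]), 'contact_force': array([ 0.55918668,  0.14898987, -0.5634912 ]), 'ft_torque': array([ 0.01124808, -0.00190727, -0.00431503]), 'grasp_force': 0.0, 'gripper_width': 1.003251815376345}
```

View pics/scene0.png

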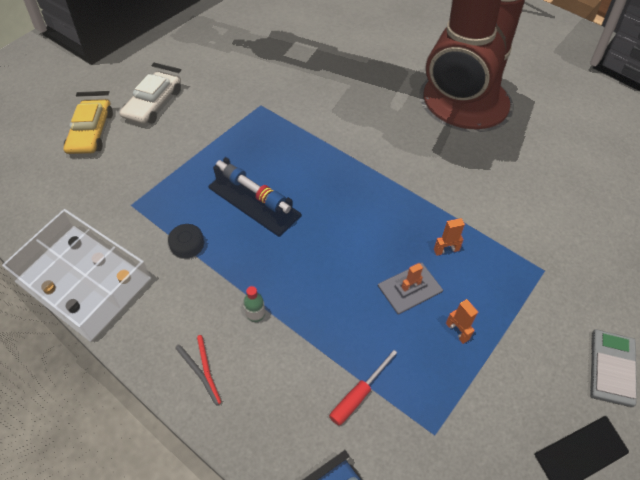

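View pics/top0.png

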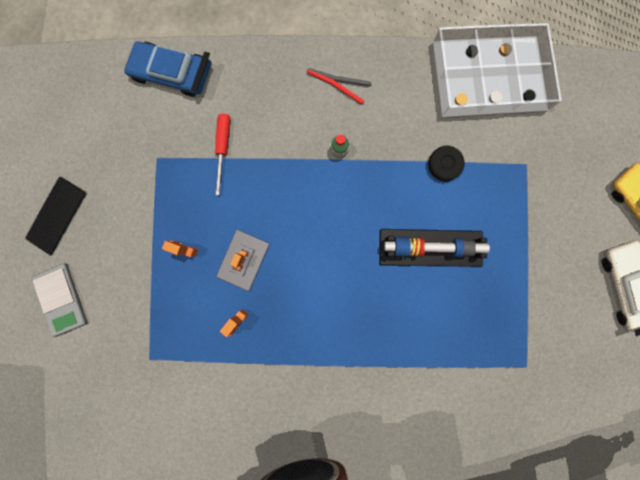

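Three orange clips appear in the top view: (178,249) and (233,323) are larger and stand loose on the mat. The one at (239,259) is the smallest and sits in the grey holder, so it fits the description. The damper is at about (435,247), with its red cup at (420,247) and blue collar at (463,247). I'll confirm with a crop and measure.

```bash
python3 - <<'E'
from h import *
crops=[]
for cam,box in (("scene",(360,210,140,140)),("top",(150,210,140,140))):
    x,y,w,h=box;im=np.load(f"{cam}0.npz")['im'];crops.append(cv2.resize(im[y:y+h,x:x+w],(400,400),interpolation=cv2.INTER_CUBIC))
cv2.imwrite("pics/crop.png",np.hstack(crops))
V,U=np.mgrid[:480,:640]
def cloud(cam,sel):
    m=sel&(d>0); return world(cam,np.c_[U[m],V[m]],d[m])
for cam in("scene","top"):
    f=np.load(f"{cam}0.npz");im,d=f['im'],f['d'];hsv=cv2.cvtColor(im,cv2.COLOR_BGR2HSV).astype(int)
    H,S,Vv=hsv[...,0],hsv[...,1],hsv[...,2]
    org=(abs(H-10)<6)&(S>150)&(Vv>80)
    n,lab,st,ce=cv2.connectedComponentsWithStats(org.astype(np.uint8))
    for i in range(1,n):
        if st[i,4]<40: continue
        p=cloud(cam,lab==i)
        if not(0.35<p[:,0].mean()<0.65 and 0.1<p[:,1].mean()<0.4):continue
        zt=np.percentile(p[:,2],97);t=p[p[:,2]>zt-0.006]
        r=cv2.minAreaRect((t[:,:2]*1000).astype(np.float32))
        print(cam,'orange',st[i],'zt',zt.round(4),'top rect mm',np.round(r[0],1),np.round(r[1],1),round(r[2],1),len(t), t.mean(0).round(4))
    # damper
    reg=(U>370)&(U<500)&(V>220)&(V<275) if cam=="top" else (U>200)&(U<305)&(V>150)&(V<235)
    allp=world(cam,np.c_[U[reg],V[reg]],d[reg]);c=im[reg]
    k=(allp[:,2]>0.003)
    for nm,s in (("silver",(S<40)&(Vv>150)),("red",((H<6)|(H>174))&(S>150)),("yellow",(abs(H-25)<6)&(S>130)),("blue",(abs(H-108)<12)&(S>90)),("stand",(Vv<60))):
        m=reg&s&(d>0);p=world(cam,np.c_[U[m],V[m]],d[m])
        if nm!="stand":p=p[p[:,2]>0.035]
        if len(p)<5:continue
        r=cv2.minAreaRect((p[:,:2]*1000).astype(np.float32))
        print(cam,nm,len(p),'mean',p.mean(0).round(4),'lo',p.min(0).round(3),'hi',p.max(0).round(3),'rect',np.round(r[0],1),np.round(r[1],1),round(r[2],1))
    # holder plate grey & bench plane
    mat=(abs(H-108)<12)&(S>120);m=mat&(d>0);p=world(cam,np.c_[U[m],V[m]],d[m]);print('mat z',np.median(p[:,2]).round(4))
E
```

```text
scene orange [435 219  29  35 548] zt 0.0882 top rect mm [423.1 195.2] [16.3 29.5] 57.9 121 [0.4238 0.1948 0.0862]
scene orange [403 264  19  24 205] zt 0.074 top rect mm [540.8 187.8] [13.  20.9] 71.9 72 [0.5416 0.188  0.0716]
scene orange [448 300  29  43 624] zt 0.0883 top rect mm [560.6 301.9] [30.7 16.7] 67.2 161 [0.5612 0.302  0.0864]
scene silver 242 mean [ 0.5724 -0.1801  0.0557] lo [ 0.565 -0.269  0.05 ] hi [ 0.579 -0.079  0.061] rect [ 571.7 -174.3] [189.8  14.2] 89.7
scene red 45 mean [ 0.5764 -0.1442  0.062 ] lo [ 0.561 -0.149  0.051] hi [ 0.587 -0.136  0.069] rect [ 573.9 -142.2] [13.  25.3] 89.9
scene yellow 34 mean [ 0.5727 -0.1341  0.0628] lo [ 0.56  -0.142  0.058] hi [ 0.584 -0.128  0.067] rect [ 571.9 -134.6] [23.8 13.4] 4.8
scene blue 476 mean [ 0.5752 -0.1447  0.0579] lo [ 0.551 -0.267  0.036] hi [ 0.591 -0.083  0.07 ] rect [ 570.8 -174.7] [183.9  39. ] 89.6
scene stand 1894 mean [ 0.5834 -0.164   0.014 ] lo [ 0.538 -0.272  0.001] hi [ 0.708 -0.075  0.061] rect [ 583.5 -162.2] [168.1 188.5] 39.9
mat z -0.0007
top orange [163 241  34  15 297] zt 0.0889 top rect mm 
[... 273 characters left out ...]
4 0.0872]
top silver 414 mean [ 0.5697 -0.1825  0.0569] lo [ 0.563 -0.272  0.05 ] hi [ 0.577 -0.081  0.069] rect [ 570.  -176.6] [190.2  13.4] 89.8
top red 69 mean [ 0.5679 -0.1471  0.0628] lo [ 0.554 -0.152  0.055] hi [ 0.585 -0.143  0.069] rect [ 569.3 -148. ] [ 8.9 31. ] 86.4
top yellow 56 mean [ 0.5687 -0.1357  0.061 ] lo [ 0.554 -0.142  0.047] hi [ 0.585 -0.13   0.069] rect [ 568.9 -136.7] [11.  31.3] 84.3
top blue 457 mean [ 0.5689 -0.1545  0.0628] lo [ 0.55  -0.268  0.041] hi [ 0.587 -0.099  0.07 ] rect [ 568.3 -183.6] [ 36.3 168.4] 0.2
top stand 1345 mean [ 0.5596 -0.1845  0.0167] lo [ 0.536 -0.274  0.005] hi [ 0.603 -0.077  0.064] rect [ 569.3 -175.5] [196.5  66.6] 90.0
mat z 0.0002
```

View pics/crop.png

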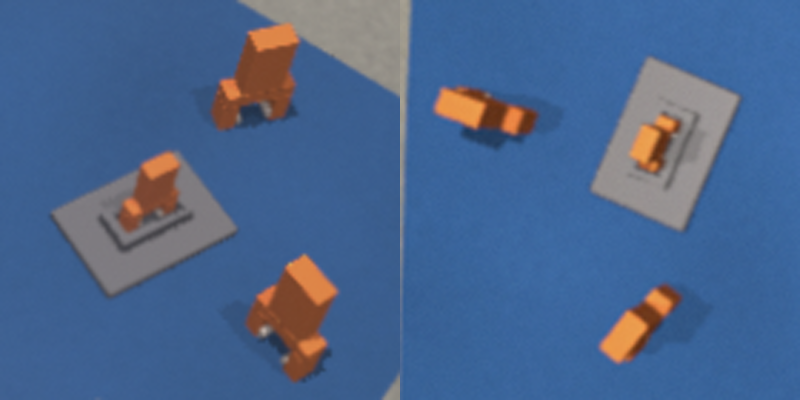

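The crop confirms it: the clip in the grey holder has a tab 22×12 mm with its top at 74 mm, and the two free ones are larger (29×15 mm, top at 88 mm). One more look for the holder's yaw.

```bash
python3 - <<'E'
from h import *
V,U=np.mgrid[:480,:640]
for cam,b in(("scene",(375,258,70,60)),("top",(212,226,62,68))):
    f=np.load(f"{cam}0.npz");im,d=f['im'],f['d'];hsv=cv2.cvtColor(im,cv2.COLOR_BGR2HSV).astype(int)
    x,y,w,h=b;m=(U>x)&(U<x+w)&(V>y)&(V<y+h)&(d>0)&(hsv[...,1]<70)
    p=world(cam,np.c_[U[m],V[m]],d[m]);p=p[(p[:,2]>0.003)&(p[:,2]<0.022)]
    r=cv2.minAreaRect((p[:,:2]*1000).astype(np.float32));print(cam,len(p),np.round(r[0],1),np.round(r[1],1),round(r[2],1),np.percentile(p[:,2],[5,50,95]).round(3))
print(np.round(state()['contact_force'],2),state()['time'])
E
python3 -m handwheel '[[[0.016,0.0386,0,0,0,-7],[0.016,0.0386,0,0,0,-7],[0.016,0.0386,0,0,0,-7],[0.016,0.0386,0,0,0,-7],[0.016,0.0386,0,0,0,-7],[0.016,0.0386,0,0,0,-5],[0.016,0.0386,0,0,0,0],[0.016,0.0386,0,0,0,0],[0.016,0.0386,0,0,0,0],[0.016,0.0386,0,0,0,0],[0.016,0.0386,0,0,0,0],[0.016,0.0386,0,0,0,0],[0.016,0.0386,0,0,0,0],[0.016,0.0386,0,0,0,0],[0.016,0.0386,0,0,0,0],[0.016,0.0386,0,0,0,0],[0.016,0.0386,0,0,0,0],[0.016,0.0386,0,0,0,0],[0.016,0.0386,0,0,0,0],[0,0,0,0,0,0]]]' 1
```

```text
scene 1432 [540.5 186.9] [71.2 99.8] 68.2 [0.004 0.007 0.017]
top 1618 [538.7 186. ] [70.4 99.7] 68.1 [0.005 0.008 0.018]
[ 0.56  0.15 -0.56] 0.6
time: 2.27
tool_pos: [0.5201, 0.1501, 0.231]
tool_rot: [-0.001, 0.986, -0.168, -0.0]
contact_force: [-0.3, -0.1, -0.5]
gripper_width: 1.0
grasp_force: 0.0
```

```bash
python3 -m handwheel '[[[0.0097,0.0181,0,0,0,-2.5],[0.0098,0.0182,0,0,0,0],[0,0,-0.03,0,0,0],[0,0,-0.04,0,0,0],[0,0,-0.04,0,0,0],[0,0,-0.03,0,0,0],[0,0,-0.02,0,0,0],[0,0,-0.01,0,0,0],[0,0,0,0,0,0],[0,0,0,0,0,0]]]' 1
python3 - <<'E'
from h import *
for cam in("top","scene"):
    im,d=grab_frame(cam);cv2.imwrite(f"pics/{cam}1.png",im)
a=cv2.imread("pics/top1.png")[190:330,150:350];b=cv2.imread("pics/scene1.png")[200:340,330:530]
cv2.imwrite("pics/pre.png",np.hstack([cv2.resize(a,(400,280),interpolation=2),cv2.resize(b,(400,280),interpolation=2)]))
E
```

```text
time: 3.1
tool_pos: [0.5389, 0.1807, 0.062]
tool_rot: [-0.0, 0.981, -0.193, 0.0]
contact_force: [-0.9, -0.9, 0.5]
gripper_width: 1.0
grasp_force: 0.0
```

View pics/pre.png

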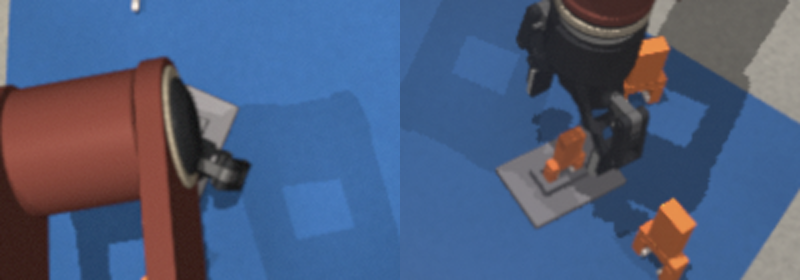

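The fingers straddle the small clip, with its tab between the pads at about (570,145) in the right half. They are still 6 mm short in y and 21 mm high, so I'll correct both and close.

```bash
python3 -m handwheel '[[[0.0007,0.0057,0,0,0,0.5],[0,0,-0.012,0,0,0],[0,0,-0.009,0,0,0],[0,0,0,0,0,0],[0,0,0,0,0,0]]]' 1; python3 -m handwheel '[[[0,0,0,0,0,0],[0,0,0,0,0,0],[0,0,0,0,0,0],[0,0,0,0,0,0],[0,0,0,0,0,0],[0,0,0,0,0,0],[0,0,0,0,0,0],[0,0,0,0,0,0],[0,0,0,0,0,0],[0,0,0,0,0,0]]]' 0
```

```text
time: 3.62
tool_pos: [0.538, 0.1863, 0.0389]
tool_rot: [0.001, 0.982, -0.188, -0.001]
contact_force: [0.9, -0.2, -0.4]
gripper_width: 0.997
grasp_force: 0.0
time: 4.45
tool_pos: [0.5394, 0.1865, 0.0406]
tool_rot: [-0.0, 0.982, -0.188, 0.0]
contact_force: [-0.4, -0.4, 0.9]
gripper_width: 0.13
grasp_force: 58.7
```

```bash
python3 -m handwheel '[[[0,0,0.015,0,0,0],[0,0,0.03,0,0,0],[0,0,0.035,0,0,0],[0,0,0.02,0,0,0],[0.002,-0.02,0,0,0,1],[0.0024,-0.029,0,0,0,1.7],[0.0024,-0.029,0,0,0,1.7],[0.0024,-0.029,0,0,0,1.7],[0.0024,-0.029,0,0,0,1.7],[0.0024,-0.029,0,0,0,1.7],[0.0024,-0.029,0,0,0,1.7],[0.0024,-0.029,0,0,0,1.7],[0.0024,-0.029,0,0,0,1.7],[0.0024,-0.029,0,0,0,1.7],[0.0024,-0.029,0,0,0,1.7],[0.0024,-0.029,0,0,0,1.7],[0.0026,-0.0325,0,0,0,1.8],[0,0,0,0,0,0],[0,0,0,0,0,0]]]' 0
python3 - <<'E'
from h import *
for cam in("top","scene"):
    im,d=grab_frame(cam);cv2.imwrite(f"pics/{cam}2.png",im);np.savez(f"{cam}2.npz",im=im,d=d)
a=cv2.imread("pics/top2.png")[180:320,340:540];b=cv2.imread("pics/scene2.png")[90:230,170:370]
cv2.imwrite("pics/over.png",np.hstack([cv2.resize(a,(400,280),interpolation=2),cv2.resize(b,(400,280),interpolation=2)]))
s=state();print(s['tool_pos'],s['tool_rot'],s['contact_force'],s['ft_torque'],s['joint_pos'])
V,U=np.mgrid[:480,:640]
f=np.load("scene2.npz");im,d=f['im'],f['d'];hsv=cv2.cvtColor(im,cv2.COLOR_BGR2HSV).astype(int)
m=(abs(hsv[...,0]-10)<6)&(hsv[...,1]>150)&(hsv[...,2]>60)&(d>0)&(U>180)&(U<320)&(V>80)&(V<230)
p=world("scene",np.c_[U[m],V[m]],d[m]);p=p[p[:,2]>0.08];print(len(p),np.percentile(p,[2,50,98],axis=0).round(4))
E
```

```text
time: 6.03
tool_pos: [0.5698, -0.1862, 0.1398]
tool_rot: [-0.0, 1.0, -0.003, -0.0]
contact_force: [0.2, 1.0, -0.6]
gripper_width: 0.13
grasp_force: 58.7
[ 0.5697481  -0.18437527  0.13971709] [-4.81883435e-04  9.99997850e-01 -1.95314279e-03 -5.03115327e-04] [-1.1693235  -0.1361745  -0.65090197] [0.03361627 0.01730466 0.05451009] [-4.37409956e-01  6.47789220e-02  1.75720278e+00  4.63775045e-04
  1.32092985e+00  1.13717768e+00]
31 [[ 0.579  -0.1871  0.1232]
 [ 0.5845 -0.1832  0.1333]
 [ 0.5878 -0.1766  0.1508]]
```

View pics/over.png

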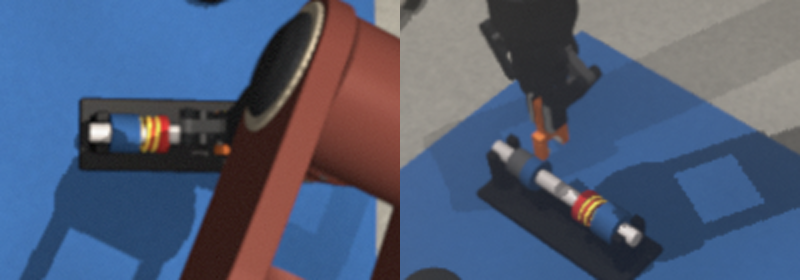

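The clip is held upright, gap down, above the bare shaft, with its lit leg at about (540,145) in the right half. The red cup is at (585,208) and the collar at (520,165). Next I descend in steps while watching the force.

```bash
python3 -m handwheel '[[[0.0006,0,-0.015,0,0,0],[0,0,-0.015,0,0,0],[0,0,-0.012,0,0,0],[0,0,0,0,0,0],[0,0,0,0,0,0]]]' 0
python3 -m handwheel '[[[0,0,-0.002,0,0,0],[0,0,-0.002,0,0,0],[0,0,-0.002,0,0,0],[0,0,-0.002,0,0,0],[0,0,0,0,0,0]]]' 0;python3 -m handwheel '[[[0,0,-0.0015,0,0,0],[0,0,-0.0015,0,0,0],[0,0,0,0,0,0]]]' 0
```

```text
time: 6.55
tool_pos: [0.57, -0.1838, 0.0972]
tool_rot: [-0.001, 1.0, -0.001, -0.001]
contact_force: [-0.3, -0.5, 0.3]
gripper_width: 0.131
grasp_force: 58.7
time: 6.97
tool_pos: [0.5706, -0.185, 0.0901]
tool_rot: [-0.0, 1.0, -0.002, -0.0]
contact_force: [-0.5, 1.5, -0.6]
gripper_width: 0.133
grasp_force: 58.7
time: 7.22
tool_pos: [0.5705, -0.185, 0.0869]
tool_rot: [-0.0, 1.0, -0.002, -0.0]
contact_force: [0.5, 0.1, -0.3]
gripper_width: 0.131
grasp_force: 58.7
```

```bash
for i in 1; do python3 -m handwheel '[[[0,0,-0.0015,0,0,0],[0,0,-0.0015,0,0,0],[0,0,0,0,0,0]]]' 0; done;python3 -m handwheel '[[[0,0,-0.0015,0,0,0],[0,0,-0.0015,0,0,0],[0,0,0,0,0,0]]]' 0;python3 -m handwheel '[[[0,0,-0.0015,0,0,0],[0,0,-0.0015,0,0,0],[0,0,0,0,0,0]]]' 0
```

```text
time: 7.47
tool_pos: [0.5705, -0.185, 0.0839]
tool_rot: [-0.0, 1.0, -0.002, -0.0]
contact_force: [-0.1, -0.6, -0.2]
gripper_width: 0.134
grasp_force: 58.7
time: 7.72
tool_pos: [0.5705, -0.1852, 0.0815]
tool_rot: [0.0, 1.0, -0.002, -0.0]
contact_force: [-2.1, -0.4, 3.1]
gripper_width: 0.132
grasp_force: 59.3
time: 7.97
tool_pos: [0.5706, -0.1853, 0.078]
tool_rot: [0.0, 1.0, -0.002, -0.0]
contact_force: [-1.7, -1.5, 2.1]
gripper_width: 0.13
grasp_force: 59.1
```

```bash
python3 -m handwheel '[[[0,0,-0.0015,0,0,0],[0,0,-0.0015,0,0,0],[0,0,0,0,0,0]]]' 0;python3 -m handwheel '[[[0,0,-0.001,0,0,0],[0,0,-0.001,0,0,0],[0,0,0,0,0,0]]]' 0;python3 -m handwheel '[[[0,0,-0.001,0,0,0],[0,0,0,0,0,0]]]' 0
```

```text
time: 8.22
tool_pos: [0.5702, -0.1849, 0.074]
tool_rot: [-0.0, 1.0, -0.002, -0.001]
contact_force: [-1.2, -1.1, -3.1]
gripper_width: 0.13
grasp_force: 58.5
time: 8.47
tool_pos: [0.5701, -0.1847, 0.0721]
tool_rot: [-0.0, 1.0, -0.002, -0.001]
contact_force: [-0.8, -1.1, -3.7]
gripper_width: 0.132
grasp_force: 58.4
time: 8.63
tool_pos: [0.57, -0.1847, 0.0716]
tool_rot: [-0.0, 1.0, -0.002, -0.001]
contact_force: [-2.9, -0.5, -3.5]
gripper_width: 0.132
grasp_force: 58.4
```

```bash
python3 -m handwheel '[[[0,0,-0.0008,0,0,0],[0,0,0,0,0,0]]]' 0;python3 -m handwheel '[[[0,0,-0.0008,0,0,0],[0,0,0,0,0,0]]]' 0
```

```text
time: 8.8
tool_pos: [0.5702, -0.1847, 0.0715]
tool_rot: [-0.0, 1.0, -0.002, -0.001]
contact_force: [-5.4, 1.1, 0.0]
gripper_width: 0.127
grasp_force: 58.9
time: 8.97
tool_pos: [0.5703, -0.1848, 0.0714]
tool_rot: [-0.0, 1.0, -0.002, -0.001]
contact_force: [-6.0, 1.6, 3.9]
gripper_width: 0.133
grasp_force: 59.4
```

The clip has snapped on and is seated at the height predicted for the crown touching the shaft. I'll take off the side load, then slide toward the cup (+y).

```bash
python3 -m handwheel '[[[-0.0006,0,0,0,0,0],[-0.0004,0,0.0004,0,0,0],[0,0,0,0,0,0],[0,0,0,0,0,0]]]' 0;python3 -m handwheel '[[[0,0.002,0,0,0,0],[0,0.002,0,0,0,0],[0,0.002,0,0,0,0],[0,0.002,0,0,0,0]]]' 0;python3 -m handwheel '[[[0,0.002,0,0,0,0],[0,0.002,0,0,0,0],[0,0.002,0,0,0,0],[0,0,0,0,0,0]]]' 0
```

```text
time: 9.3
tool_pos: [0.5701, -0.1848, 0.0715]
tool_rot: [-0.0, 1.0, -0.002, 0.0]
contact_force: [-2.4, 2.7, 1.0]
gripper_width: 0.132
grasp_force: 59.0
time: 9.63
tool_pos: [0.57, -0.1777, 0.0715]
tool_rot: [0.001, 1.0, -0.002, 0.0]
contact_force: [-4.0, -3.2, 2.2]
gripper_width: 0.133
grasp_force: 59.0
time: 9.97
tool_pos: [0.57, -0.1707, 0.0715]
tool_rot: [-0.0, 1.0, -0.002, 0.0]
contact_force: [-2.6, -1.9, 2.9]
gripper_width: 0.129
grasp_force: 59.3
```

```bash
python3 -m handwheel '[[[0,0.0015,0,0,0,0],[0,0.0015,0,0,0,0],[0,0.0015,0,0,0,0],[0,0.0015,0,0,0,0]]]' 0;for k in 1; do python3 -m handwheel '[[[0,0.0006,0,0,0,0],[0,0.0006,0,0,0,0]]]' 0|grep -v rot; done; python3 -m handwheel '[[[0,0.0006,0,0,0,0],[0,0.0006,0,0,0,0]]]' 0|grep -v rot
```

```text
time: 10.3
tool_pos: [0.57, -0.1653, 0.0715]
tool_rot: [0.0, 1.0, -0.002, 0.0]
contact_force: [-2.9, -4.3, 3.1]
gripper_width: 0.133
grasp_force: 59.2
time: 10.47
tool_pos: [0.57, -0.164, 0.0715]
contact_force: [-3.1, -3.6, 4.1]
gripper_width: 0.129
grasp_force: 59.3
time: 10.63
tool_pos: [0.57, -0.1629, 0.0715]
contact_force: [-2.7, -4.2, 2.2]
gripper_width: 0.131
grasp_force: 59.3
```

```bash
python3 -m handwheel '[[[0,0.0005,0,0,0,0],[0,0.0005,0,0,0,0]]]' 0|grep -E "pos|force";python3 -m handwheel '[[[0,0.0005,0,0,0,0],[0,0.0005,0,0,0,0]]]' 0|grep -E "pos|force"
```

```text
tool_pos: [0.57, -0.1619, 0.0715]
contact_force: [-2.2, -4.5, 3.7]
grasp_force: 59.3
tool_pos: [0.57, -0.1609, 0.0715]
contact_force: [-3.0, -3.8, 3.2]
grasp_force: 59.3
```

```bash
python3 -m handwheel '[[[0,0.0005,0,0,0,0]]]' 0|grep -E "pos|force";python3 -m handwheel '[[[0,0.0005,0,0,0,0]]]' 0|grep -E "pos|force"
```

```text
tool_pos: [0.57, -0.1604, 0.0715]
contact_force: [-2.6, -3.8, 2.9]
grasp_force: 59.3
tool_pos: [0.57, -0.1599, 0.0715]
contact_force: [-2.2, -4.3, 3.6]
grasp_force: 59.3
```

Drag is steady at about 4 N with no contact yet, so I continue in small steps.

```bash
python3 -m handwheel '[[[0,0.0005,0,0,0,0]]]' 0|grep -E "pos|force";python3 -m handwheel '[[[0,0.0005,0,0,0,0]]]' 0|grep -E "pos|force"
```

```text
tool_pos: [0.57, -0.1594, 0.0715]
contact_force: [-3.2, -4.3, 3.5]
grasp_force: 59.3
tool_pos: [0.57, -0.1589, 0.0715]
contact_force: [-2.0, -4.6, 5.0]
grasp_force: 59.3
```

```bash
python3 -m handwheel '[[[0,0.0005,0,0,0,0]]]' 0|grep -E "pos|force";python3 -m handwheel '[[[0,0.0005,0,0,0,0]]]' 0|grep -E "pos|force"
```

```text
tool_pos: [0.57, -0.1584, 0.0715]
contact_force: [-1.8, -4.2, 3.0]
grasp_force: 59.3
tool_pos: [0.57, -0.1579, 0.0714]
contact_force: [-3.6, -4.4, 3.7]
grasp_force: 59.3
```

```bash
python3 -m handwheel '[[[0,0.0005,0,0,0,0]]]' 0|grep -E "pos|force";python3 -m handwheel '[[[0,0.0004,0,0,0,0]]]' 0|grep -E "pos|force"
```

```text
tool_pos: [0.57, -0.1574, 0.0714]
contact_force: [-2.1, -3.8, 3.5]
grasp_force: 59.3
tool_pos: [0.57, -0.157, 0.0715]
contact_force: [-3.2, -4.2, 3.7]
grasp_force: 59.4
```

```bash
python3 -m handwheel '[[[0,0.0004,0,0,0,0]]]' 0|grep -E "pos|force";python3 -m handwheel '[[[0,0.0004,0,0,0,0]]]' 0|grep -E "pos|force"
```

```text
tool_pos: [0.57, -0.1566, 0.0715]
contact_force: [-2.7, -4.4, 3.5]
grasp_force: 59.4
tool_pos: [0.57, -0.1564, 0.0715]
contact_force: [-1.4, -6.2, 2.8]
grasp_force: 59.3
```

```bash
python3 -m handwheel '[[[0,0.0003,0,0,0,0],[0,0,0,0,0,0]]]' 0|grep -E "pos|force"
```

```text
tool_pos: [0.57, -0.1564, 0.0714]
contact_force: [-2.0, -5.5, 2.7]
grasp_force: 59.2
```

```bash
python3 -m handwheel '[[[0,0.0002,0,0,0,0],[0,0,0,0,0,0]]]' 0|grep -E "pos|force"
```

```text
tool_pos: [0.57, -0.1564, 0.0715]
contact_force: [-2.1, -6.2, 3.0]
grasp_force: 59.2
```

```bash
python3 -m handwheel '[[[0,0.0003,0,0,0,0],[0,0,0,0,0,0]]]' 0|grep -E "pos|force"
```

```text
tool_pos: [0.57, -0.1564, 0.0715]
contact_force: [-2.6, -6.3, 3.4]
grasp_force: 59.2
```

```bash
python3 -m handwheel '[[[0,0.0003,0,0,0,0],[0,0,0,0,0,0]]]' 0|grep -E "pos|force"
```

```text
tool_pos: [0.57, -0.1563, 0.0715]
contact_force: [-2.6, -8.3, 2.8]
grasp_force: 59.2
```

```bash
python3 -m handwheel '[[[0,0.0003,0,0,0,0],[0,0,0,0,0,0]]]' 0|grep -E "pos|force"
```

```text
tool_pos: [0.57, -0.1563, 0.0715]
contact_force: [-2.7, -9.2, 3.1]
grasp_force: 59.2
```

```bash
python3 -m handwheel '[[[0,0.0002,0,0,0,0],[0,0,0,0,0,0],[0,0,0,0,0,0]]]' 0|grep -E "pos|force"
```

```text
tool_pos: [0.57, -0.1563, 0.0715]
contact_force: [-2.4, -10.1, 1.4]
grasp_force: 59.2
```

The push is now 10 N in all, about 6 N of it on the cup, and the position isn't moving. I'll hold it for a second.

```bash
python3 -m handwheel '[[[0,0,0,0,0,0],[0,0,0,0,0,0],[0,0,0,0,0,0],[0,0,0,0,0,0],[0,0,0,0,0,0],[0,0,0,0,0,0]]]' 0|grep -E "pos|force";python3 -m handwheel '[[[0,0,0,0,0,0],[0,0,0,0,0,0],[0,0,0,0,0,0],[0,0,0,0,0,0],[0,0,0,0,0,0],[0,0,0,0,0,0],[0,0,0,0,0,0],[0,0,0,0,0,0]]]' 0|grep -E "time|pos|force"
```

```text
tool_pos: [0.57, -0.1563, 0.0715]
contact_force: [-2.2, -10.2, 2.0]
grasp_force: 59.2
time: 14.05
tool_pos: [0.57, -0.1563, 0.0715]
contact_force: [-2.8, -9.8, 2.7]
grasp_force: 59.2
```

```bash
python3 -m handwheel '[[[-0.0004,-0.0007,0.0003,0,0,0],[0,-0.0003,0,0,0,0],[0,0,0,0,0,0]]]' 0|grep -E "pos|force"
```

```text
tool_pos: [0.57, -0.1564, 0.0715]
contact_force: [-1.7, -6.6, 0.1]
grasp_force: 59.1
```

```bash
python3 -m handwheel '[[[-0.0003,-0.0006,0,0,0,0],[0,-0.0004,0,0,0,0],[0,0,0,0,0,0]]]' 0|grep -E "pos|force"
```

```text
tool_pos: [0.5699, -0.1565, 0.0715]
contact_force: [1.5, -4.4, 0.7]
grasp_force: 59.0
```

```bash
python3 -m handwheel '[[[0,-0.0006,0,0,0,0],[0,0,0,0,0,0]]]' 0|grep -E "pos|force"; python3 -m handwheel '[[[0,0,0,0,0,0],[0,0,0,0,0,0],[0,0,0,0,0,0],[0,0,0,0,0,0],[0,0,0,0,0,0],[0,0,0,0,0,0]]]' 0.45|grep -vE "rot"
```

```text
tool_pos: [0.5698, -0.1565, 0.0716]
contact_force: [3.5, -2.9, -0.7]
grasp_force: 59.0
time: 15.22
tool_pos: [0.5689, -0.1568, 0.0713]
contact_force: [0.2, 0.4, 0.2]
gripper_width: 0.448
grasp_force: 0.0
```

```bash
python3 -m handwheel '[[[0,0,0.01,0,0,0],[0,0,0.02,0,0,0],[0,0,0.035,0,0,0],[0,0,0.035,0,0,0],[0,0,0.03,0,0,0],[-0.01,-0.035,0.01,0,0,0],[-0.015,-0.038,0.01,0,0,0],[-0.015,-0.038,0,0,0,0],[-0.015,-0.038,0,0,0,0],[-0.015,-0.038,0,0,0,0],[-0.015,-0.038,0,0,0,0],[-0.015,-0.03,0,0,0,0],[0,0,0,0,0,0],[0,0,0,0,0,0]]]' 0.45|grep -v rot
python3 - <<'E'
from h import *
for cam in("top","scene"):
    im,d=grab_frame(cam);cv2.imwrite(f"pics/{cam}3.png",im);np.savez(f"{cam}3.npz",im=im,d=d)
a=cv2.imread("pics/top3.png")[180:320,340:540];b=cv2.imread("pics/scene3.png")[120:260,170:370]
cv2.imwrite("pics/end.png",np.hstack([cv2.resize(a,(400,280),interpolation=2),cv2.resize(b,(400,280),interpolation=2)]))
V,U=np.mgrid[:480,:640]
for cam in("top","scene"):
  for k in(0,3):
    f=np.load(f"{cam}{k}.npz");im,d=f['im'],f['d'];hsv=cv2.cvtColor(im,cv2.COLOR_BGR2HSV).astype(int);H,S,W=hsv[...,0],hsv[...,1],hsv[...,2]
    reg=(d>0)&((U>370)&(U<500)&(V>200)&(V<290) if cam=="top" else (U>200)&(U<305)&(V>130)&(V<235))
    for n,m in(("red",((H<5)|(H>174))&(S>150)),("yellow",(abs(H-25)<6)&(S>130)),("orange",(abs(H-10)<5)&(S>150))):
        m=m&reg
        if m.sum()<8: continue
        p=world(cam,np.c_[U[m],V[m]],d[m]);p=p[p[:,2]>0.035];print(cam,k,n,len(p),np.percentile(p,[3,50,97],axis=0).round(4).tolist())
E
```

```text
time: 16.38
tool_pos: [0.4683, -0.413, 0.222]
contact_force: [0.5, 0.7, 0.1]
gripper_width: 0.45
grasp_force: 0.0
top 0 red 68 [[0.5541, -0.1513, 0.056], [0.5665, -0.147, 0.0632], [0.5847, -0.1435, 0.0675]]
top 0 yellow 56 [[0.5539, -0.1418, 0.0484], [0.5691, -0.134, 0.0631], [0.5835, -0.1301, 0.0681]]
top 0 orange 47 [[0.5557, -0.1437, 0.0551], [0.5699, -0.138, 0.0614], [0.5829, -0.1343, 0.0677]]
top 3 red 70 [[0.554, -0.1506, 0.0564], [0.5683, -0.147, 0.064], [0.5846, -0.1433, 0.0679]]
top 3 yellow 58 [[0.554, -0.1417, 0.0455], [0.569, -0.1339, 0.0623], [0.5834, -0.1299, 0.0677]]
top 3 orange 127 [[0.5537, -0.159, 0.053], [0.5664, -0.1505, 0.0663], [0.583, -0.1349, 0.101]]
scene 0 red 42 [[0.5626, -0.1485, 0.0523], [0.5774, -0.145, 0.0624], [0.5863, -0.1415, 0.0677]]
scene 0 yellow 34 [[0.5627, -0.141, 0.0585], [0.5731, -0.1323, 0.0631], [0.5834, -0.1288, 0.0663]]
scene 0 orange 20 [[0.5631, -0.1426, 0.0565], [0.5757, -0.1358, 0.0615], [0.5833, -0.1333, 0.0649]]
scene 3 red 44 [[0.5639, -0.15, 0.0539], [0.578, -0.1447, 0.0624], [0.5859, -0.141, 0.0676]]
scene 3 yellow 34 [[0.5624, -0.1404, 0.0568], [0.5728, -0.1328, 0.0628], [0.582, -0.1286, 0.0662]]
scene 3 orange 95 [[0.5615, -0.1589, 0.0567], [0.5765, -0.1528, 0.0695], [0.5881, -0.1341, 0.1044]]
```

View pics/end.png

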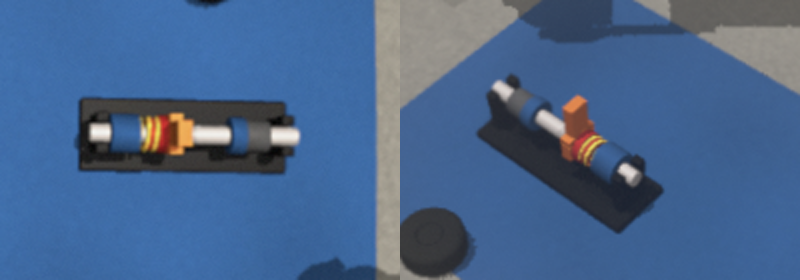

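The clip stands upright on the shaft against the red cup, at (180,133) on the left and (576,130) on the right. The cup has not moved within measurement error (−0.147 m before and after). The clip's top is at about 0.104 m, so it is fully down, and the gripper is clear.

```bash
python3 -c "from plant import job_done; print(job_done())"
```

```text
the job is handed in; nothing more can be done
None
```

The small orange clip is snapped fully down on the shaft, tab upright and bearing against the red cup; I held the push (about 6 N on the cup) for over a second, the cup did not visibly move, and the job is handed in, though no verdict came back.

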